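Square up the cards and hold the clip open over them

ROBOT

A 6-joint arm with a two-finger parallel gripper is mounted at the origin on a cart in front of the work surface, level with it; the furniture and walls round the work are solid. World frame = base frame: x ahead of the robot, y to its left, z up, the work surface at z = 0. Lengths are in m, angles in rad, forces in N, time in s.
With the tool pointing down it reaches from about 0.3 to 0.775 m from the base axis. Payload 14.6 kg.
Tool frame: the origin (TCP) lies midway between the tips of the shut fingers; the grasp point (between the pads) lies 19 mm behind it (ctrl.pinch_z is the distance from the TCP to the grasp point, in m); z points along the fingers, y is the line along which they close (so a half turn about z gives the same grasp; the last joint's range is limited). The gripper opens to 94 mm and grips with 3 to 60 N. Pads are 16 mm wide; open, the fingers measure 119 mm over their backs; the gripper's body (75 mm by 177 mm) begins 78 mm behind the grasp point.
Start: joints at [1.168, 0.3, 1.521, -0, 1.321, -0.067], TCP at [0.181, 0.519, 0.205] pointing down, gripper open.
Joint ranges: [-3.03, 3.03], [-0.79, 2.21], [0.23, 2.52], [-1.04, 4.18], [0, 3.07], [-2.55, 2.55]. Speed limits (rad/s): [2.22, 2.22, 2.57, 3.14, 3.14, 3.14].

INTERFACE

Orientations are given as [roll, pitch, yaw] about the fixed x, y, z axes, in that order (R = Rz(yaw) Ry(pitch) Rx(roll)).
In Python, from station import ctrl gives the robot as it stands.
- The arm moves only by the tool jog_arm, never from a script. Its argument "motion" is a list of rows, each a list of 7 numbers: the shift along the tool's x, y, z in m, then the turn, a rotation vector about the tool's x, y, z in rad, then the opening, from -1 (shut) to 1 (fully open). In form: [[tx, ty, tz, rx, ry, rz, gripper], ...]. A call has 1 to 5 rows; each row shifts and turns the commanded pose from where the row before left it, along the tool's axes as they then stand; what a row does not reach is not made up. A row lasts 1/10 s, in which the tool goes at most 50 mm and 8.59 degrees, less where a joint would pass 70% of its speed; a pose out of reach is approached as far as the arm can. A call is refused whole if a number of a shift passes 0.05 or a number of a turn 0.15, either way. A call with a gripper value outside its range is refused whole. The fingers move at their own pace and stop on an object; "squeeze" is the grip in N (left out, the last holds). Time passes only in rows, so rows that do not move let the fingers close. It gives the time, the measured TCP pose, the force, the opening and the grip force at its end, in the units of the state.
- ctrl.get_obs(): the state, without advancing time (a new reading comes with each control period).
- ctrl.camera(name): name is "side" or "top" or "wrist"; returns the picture (384x512x3 uint8, red, green, blue); there is no depth.
- ctrl.camera_model(name): a dict with "intrinsics" (3x3 intrinsics, pixels), "k1" (the pictures are not rectified: a ray, as slopes to the right and down, at radius r is drawn at 1 + k1 r^2 times it, then the intrinsics apply), "rvec" (rotation vector, rad) and "tvec" (3), from world to camera coordinates, as OpenCV has them. Camera axes: x right, y down, z forward; pixel columns grow to the right and rows downward; lengths in m; the calibration is good to about 2 mm. A picture is of the moment at which its call begins: read the wrist's pose just before it. camera_model takes no time and is no camera call; for the wrist camera it gives the pose at the moment of the call.
- ctrl.hand_in(): hands the job in; it is judged then, once.
The state is a dict: "time_s": time; "qpos": joint angles; "joint_vel": joint speeds; "tau": joint torques, N m; "ee_pos": TCP position; "eef_rot": TCP orientation; "force": force on the tool from outside, world axes, zero at the start; "moment": the same for the moment, N m; "grip_width": finger opening in m; "grip_force": force on a finger pad.
Only numpy, scipy, OpenCV 4.12 (cv2) and the standard library are available. Lean on these libraries where they do the work, as an engineer would, in place of code of your own. Each camera call takes 0.05 s, during which the arm holds its last target. There are 200 camera calls.

TASK

Push the free ends of the three standing cards along their wooden rack until all three butt against its end plate, so that the pack is square. Then squeeze the handles of the spring clip, lift it off its stand and hold it gaping, jaws down, over the top edge of the pack near the middle of its length: all three cards well between the jaws, the clip straight across the pack and touching none of them, so that I can slip a note in. Finish while still holding it there wide open, and leave the cutters and the shaker where they are.

Things in the scene. Friction and masses are not known exactly. Their poses are not given: they have to be found in the camera images.
- rack: Fixed wooden card rack. Origin on the table; x along the channel toward the end plate, y across, z up. Base 150 x 52 x 8 mm, x = -100 to +50 mm. Side walls, 6 mm thick and 13.5 mm apart, tops 48 mm above the table, from x = -21 to +49 mm. End plate 36 mm wide, inner face at x = +45 mm, top 70 mm above the table. The -x end is open: there the cards stick out of the walls.
- pack_top (a point): Middle of the top edge of the pack once squared up: 83 mm above the rack's origin. The squared pack is 90 mm long (rack x = -45 to +45 mm, each card's origin at x = 0) and 12 mm thick, centred on y = 0; at the top it may lean up to 3 mm to either side.
- card_left: Stiff white card, 90 x 4 x 75 mm (long, thick, high), 20 to 40 g, loose, standing on its long edge in the rack's channel. Origin: centre of its underside; x along its length, y through its thickness, z up. It slides freely along the channel. The three are alike and stand face to face; this is the left (+y) one as seen along the rack's +x.
- card_mid: Stiff white card, 90 x 4 x 75 mm (long, thick, high), 20 to 40 g, loose, standing on its long edge in the rack's channel. Origin: centre of its underside; x along its length, y through its thickness, z up. It slides freely along the channel. The three are alike and stand face to face; this is the middle one as seen along the rack's +x.
- card_right: Stiff white card, 90 x 4 x 75 mm (long, thick, high), 20 to 40 g, loose, standing on its long edge in the rack's channel. Origin: centre of its underside; x along its length, y through its thickness, z up. It slides freely along the channel. The three are alike and stand face to face; this is the right (-y) one as seen along the rack's +x.
- stand: Fixed wooden clip stand: base 80 x 70 x 8 mm with an upright fin (34 mm along x, 4 mm thick in y, top 49 mm above the table) on which the clip is parked. Origin under the centre on the table.
- clip: Loose steel spring clip, 130 g, parked upright astride the fin, jaws down. Origin: centre of its core (22 x 24 x 16 mm, underside 9 mm below the origin, resting on the fin); z up to the handles, y across the levers, x along the jaw lips. Lips reach 45 mm below the origin (46 wide open), 4 mm apart when parked; above them the space between the jaws is 21 mm wide or more up to the core.
- clip_grip (a point): Point midway between the clip's two handle bars, 42 mm above its origin. The handles flare upward and end in round bars along x, 30 mm long and 8 mm thick, 56 mm over their outsides when parked: grip them from above, squeezing along the clip's y.
- clip_left (a joint): Angle (rad) of the clip's left (+y) lever: 0 as parked, grows as its handle is squeezed in and its jaw swings out; hard stop at 0.32 (wide open: lips 33 mm apart, 26 mm over the handles). Both levers always open equally. At 0.22 the lips are 24 mm apart. Squeezing takes about 3 N on each handle at first, 8 N wide open; let go, it springs shut.
- clip_right (a joint): Angle (rad) of the clip's right (-y) lever: 0 as parked, grows as its handle is squeezed in and its jaw swings out; hard stop at 0.32 (wide open: lips 33 mm apart, 26 mm over the handles). Both levers always open equally. At 0.22 the lips are 24 mm apart. Squeezing takes about 3 N on each handle at first, 8 N wide open; let go, it springs shut.
- jaw_left (a point): Point in the middle of the inner lower edge of the clip's left jaw lip (lips 30 mm long, 7 mm high); the lowest part of the clip.
- jaw_right (a point): Point in the middle of the inner lower edge of the clip's right jaw lip (lips 30 mm long, 7 mm high); the lowest part of the clip.
- star_cutter: Star-shaped metal biscuit cutter, 57 x 55 x 22 mm, loose bystander; origin under its centre.
- round_cutter: Round metal biscuit cutter, 52 mm across, 26 mm high, loose bystander; origin under its centre.
- shaker: Round sprinkle shaker, 44 mm across, 70 mm high, loose bystander; origin under its centre.
Mind the look-alikes: they are no part of the job. Leave any blue or green look-alike of the clip alone. What is shaped like the stand but orange is not meant.

How it is judged:
On the way, in this order (a step that is already met when the one before it is completed fails the run):
1. all three cards are pushed up to the end plate while the clip is still parked (x of card_left in the frame of rack between -0.003 and 0.003 m and x of card_mid in the frame of rack between -0.003 and 0.003 m and x of card_right in the frame of rack between -0.003 and 0.003 m and distance of clip from where it was at the start of the episode below 0.02 m), for 0.2 s.
2. the clip is lifted clear off its stand (height (world z) of clip above 0.11 m and horizontal distance between clip and stand above 0.05 m), for 0.1 s.
At the end, for the whole second after the job is handed in: Cards within 5 mm of the end plate, in the rack; fingers hold the clip still, upright and across the pack (0.2 rad), levers over 0.22 rad, a jaw each side, lips 8 mm or more below the card tops (over 50 mm above the table), within 25 mm of the pack's middle, touching no card or rack (x of card_left in the frame of rack between -0.005 and 0.005 m and x of card_mid in the frame of rack between -0.005 and 0.005 m and x of card_right in the frame of rack between -0.005 and 0.005 m and height (world z) of each of card_left, card_mid, card_right below 0.012 m and angle between each of card_left, card_mid, card_right's own z axis and vertical below 0.08 rad and value of joint each of clip_left, clip_right above 0.22 rad and ((y of jaw_left in the frame of rack above 0.007 m and y of jaw_right in the frame of rack below -0.007 m) or (y of jaw_right in the frame of rack above 0.007 m and y of jaw_left in the frame of rack below -0.007 m)) and height (world z) of jaw_left between 0.05 and 0.075 m and x of jaw_left in the frame of rack between -0.025 and 0.025 m and height (world z) of jaw_right between 0.05 and 0.075 m and x of jaw_right in the frame of rack between -0.025 and 0.025 m and angle between the y axis of clip and the y axis of rack, either way round below 0.25 rad and angle between clip's own z axis and vertical below 0.2 rad and contact force between the fingers and clip above 2 N and contact force between clip and rack below 0.3 N and linear speed of clip below 0.03 m/s and contact force between clip and card_left below 0.3 N and contact force between clip and card_mid below 0.3 N and contact force between clip and card_right below 0.3 N); the arm keeps its last pose, push and grip.
It fails at once if a bystander is pushed over 25 mm away or tipped (distance of any of star_cutter, round_cutter, shaker from where it was at the start of the episode above 0.025 m or angle between any of star_cutter, round_cutter, shaker's own z axis and vertical above 0.5 rad).
It fails at once if a card is pulled up out of the rack (height (world z) of any of card_left, card_mid, card_right above 0.04 m).
It also fails if it takes over 51 s, if anything falls off the work surface, if the arm or the gripper's body presses on something with over 40 N, if the wrist force passes 120 N, or if a joint passes its speed limit or range.

## Working session

There is one attempt and no reset: what is moved stays moved. The work goes in short steps, Python scripts to look and compute and a tool call to move; the robot and the scene stay as the last step left them, time stands still between calls to the robot, and variables do not carry over. Pictures are saved under pics/ and viewed, at most 13 in all, crops included, and the job is handed in when it is done.

Besides the shell and the picture viewer there is one more tool, called by a JSON object that holds its "op" and its "data", one argument or row to a line. jog_arm: Moves the arm, as the interface text tells. Its arguments: {"type":"object","properties":{"motion":{"type":"array"},"squeeze":{"type":"number"}},"required":["motion"]}

```bash
mkdir -p pics; cat > h.py <<'E'
import numpy as np, cv2
from station import ctrl
def ray(m,px):
    K=np.array(m["intrinsics"]);d=np.array([[px]],float)
    k=float(m["k1"])
    u=cv2.undistortPoints(d,K,np.array([k,0,0,0,0.]))[0,0]
    R=cv2.Rodrigues(np.array(m["rvec"],float))[0];t=np.array(m["tvec"],float).ravel()
    return -R.T@t, R.T@np.array([u[0],u[1],1.])
def onz(m,px,z):
    c,d=ray(m,px); return c+d*(z-c[2])/d[2]
def proj(m,P):
    return cv2.projectPoints(np.array(P,float).reshape(-1,1,3),np.array(m["rvec"],float),np.array(m["tvec"],float),np.array(m["intrinsics"]),np.array([m["k1"],0,0,0,0.]))[0][:,0]
def tri(m1,p1,m2,p2):
    c1,d1=ray(m1,p1);c2,d2=ray(m2,p2)
    s=np.linalg.lstsq(np.c_[d1,-d2],c2-c1,rcond=None)[0]
    a,b=c1+d1*s[0],c2+d2*s[1]; return (a+b)/2,np.linalg.norm(a-b)
def snap(n,f):
    im=ctrl.camera(n);cv2.imwrite("pics/"+f+".png",im[:,:,::-1]);return im
E
python3 - <<'E'
from h import *
for n in("top","side"):
    snap(n,n+"0");m=ctrl.camera_model(n);c,d=ray(m,(256,192));print(n,c.round(3),d.round(3),m["intrinsics"],m["k1"])
print(ctrl.get_obs())
a=[cv2.resize(cv2.imread(f"pics/{n}0.png"),(800,600),interpolation=cv2.INTER_CUBIC) for n in("top","side")]
for n,i in zip(("top","side"),a): cv2.imwrite(f"pics/{n}0b.png",i)
E
```

```text
top [ 0.387 -0.058  1.1  ] [ 0.181  0.006 -0.984] [[443.78471279   0.         244.81504736]
 [  0.         443.78471279 192.9372427 ]
 [  0.           0.           1.        ]] -0.0891068207401038
side [0.55  0.848 0.431] [ 0.013 -0.939 -0.345] [[391.25017295   0.         254.2331165 ]
 [  0.         391.25017295 187.00527956]
 [  0.           0.           1.        ]] -0.07375595086784922
{'time_s': 0.1, 'qpos': array([ 1.16843509e+00,  3.00377319e-01,  1.52153409e+00,  1.65138806e-05,
        1.32069443e+00, -6.66085499e-02]), 'joint_vel': array([ 4.94580630e-05, -2.29652986e-03, -2.59593192e-03,  3.94915937e-04,
       -3.11494759e-03, -2.54284301e-03]), 'tau': array([ 3.28467686e-04, -5.32638180e+01, -3.53286767e+01,  7.09886360e-02,
        2.34214577e-02, -5.71043961e-05]), 'ee_pos': array([0.18112284, 0.51906692, 0.20495765]), 'eef_rot': array([-3.14058277e+00, -8.33976944e-05,  2.80583583e+00]), 'force': array([ 0.19566871, -0.48334128,  0.65570898]), 'moment': array([ 0.01968155,  0.02801539, -0.04256152]), 'grip_force': 0.0, 'grip_width': 0.09400765911085057}
```

View pics/top0b.png

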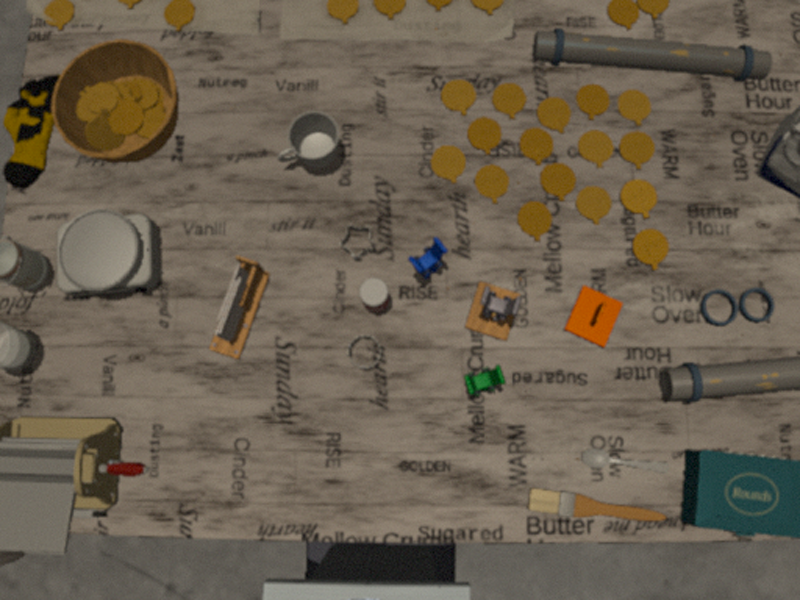

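View pics/side0b.png

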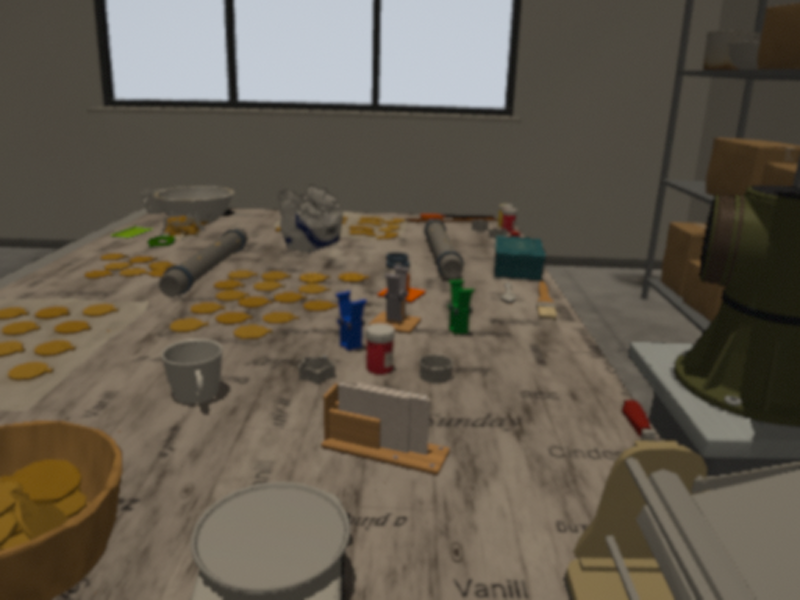

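The top view, in its original pixels, shows the rack at about (153,197), with the end plate at the far (upper) end and the cards jutting out of the near end. There are three clip candidates: grey on the wooden stand at (315,197), blue at (274,166) and green at (310,243). The stand candidates are wood at (315,198) and orange at (380,202). The steel clip on the wooden stand fits the description, so I'll confirm it in an enlarged crop.

```bash
python3 - <<'E'
from h import *
t=cv2.imread("pics/top0.png");s=cv2.imread("pics/side0.png")
def c(i,x,y): return cv2.resize(i[y:y+75,x:x+100],(400,300),interpolation=cv2.INTER_CUBIC)
cv2.imwrite("pics/crop1.png",np.vstack([np.hstack([c(t,105,160),c(t,265,160)]),np.hstack([c(s,195,230),c(s,205,150)])]))
mt=ctrl.camera_model("top");ms=ctrl.camera_model("side")
for n,p in dict(rack=(153,197),stand=(315,198),shaker=(240,190),blue=(274,166),green=(310,243),star=(228,156),ring=(234,226)).items(): print(n,onz(mt,p,0.0).round(3))
E
```

```text
rack [0.576 0.21  0.   ]
stand [ 0.575 -0.199  0.   ]
shaker [ 0.595 -0.011  0.   ]
blue [ 0.657 -0.097  0.   ]
green [ 0.462 -0.185  0.   ]
star [0.683 0.021 0.   ]
ring [0.504 0.003 0.   ]
```

View pics/crop1.png

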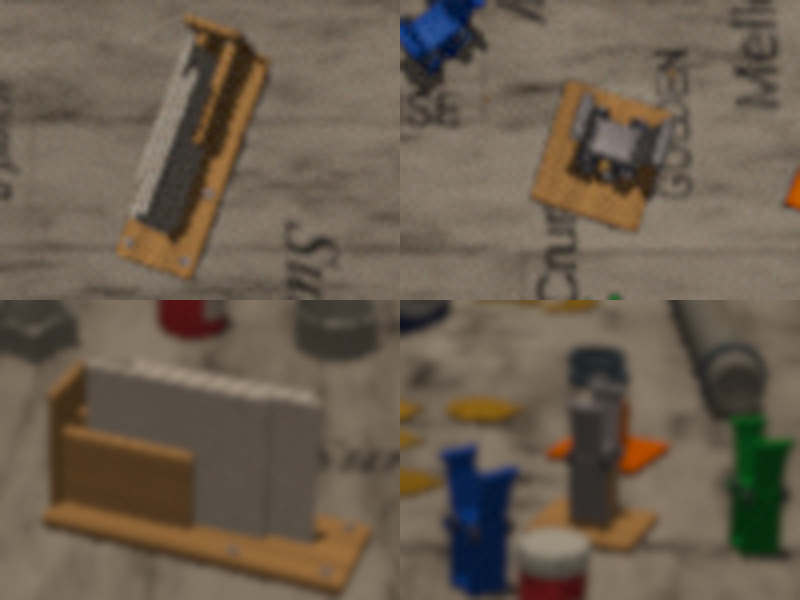

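The crops confirm it: the bare steel clip, handles up, sits on the wooden stand, and blue and green stand on the table without one. The rack's base corners in the top crop are near (118,250), (192,276) and (268,62).

```bash
python3 - <<'E'
from h import *
t=cv2.imread("pics/top0.png")
mt=ctrl.camera_model("top");ms=ctrl.camera_model("side")
C=lambda x,y,ox,oy:((x+.5)/4-.5+ox,(y+.5)/4-.5+oy)
nl,nr,fr=[onz(mt,C(*p,105,160),.008) for p in((118,250),(192,276),(268,62))]
print("rack corners",nl.round(4),nr.round(4),fr.round(4),np.linalg.norm(nl-nr),np.linalg.norm(fr-nr))
x=(fr-nr)/np.linalg.norm(fr-nr);y=np.array([-x[1],x[0],0])
o1=nr+x*.100+y*.026;print("yaw",np.arctan2(x[1],x[0]),np.arctan2(nl[0]-nr[0],nr[1]-nl[1]),"origin",o1.round(4),(((nl+nr)/2)+x*.1).round(4))
hsv=cv2.cvtColor(t,cv2.COLOR_BGR2HSV)
mk=cv2.inRange(hsv,(5,90,70),(25,220,255))
for nm,(x0,y0,x1,y1) in dict(rack=(130,160,178,235),stand=(295,175,338,222)).items():
    s=np.zeros_like(mk);s[y0:y1,x0:x1]=mk[y0:y1,x0:x1]
    r=cv2.minAreaRect(cv2.findNonZero(s));b=cv2.boxPoints(r)
    P=np.array([onz(mt,p,.008) for p in b]);print(nm,P[:,:2].round(4).tolist(),np.linalg.norm(P[1]-P[0]).round(4),np.linalg.norm(P[2]-P[1]).round(4),"ctr",P.mean(0).round(4),"ang",np.arctan2(*(P[1]-P[0])[[1,0]]))
# handle bars in top crop
for p in((582,115),(662,140),(617,140)): print("clip",p,onz(mt,C(p[0]-400,p[1],265,160),.085).round(4))
# cards ends in top view (near end, top edge z .083)
for p in((143,215),(168,235),(190,45)): print("card",onz(mt,C(*p,105,160),.083).round(4))
for p in((85,362),(320,395)): 
    q=C(p[0],p[1]-300,195,230); print(q)
E
```

```text
rack corners [0.5111 0.2538 0.008 ] [0.4951 0.206  0.008 ] [0.6315 0.1631 0.008 ] 0.050369987483858854 0.14304354132167552
yaw -0.30513916298452776 2.818416558359603 origin [0.5983 0.2008 0.008 ] [0.5984 0.1999 0.008 ]
rack [[0.5062, 0.2562], [0.6645, 0.2174], [0.6468, 0.1579], [0.4899, 0.1977]] 0.163 0.0621 ctr [0.5769 0.2073 0.008 ] ang -0.23994044297691336
stand [[0.5416, -0.1523], [0.6442, -0.1812], [0.6255, -0.2491], [0.5234, -0.2192]] 0.1067 0.0705 ctr [ 0.5837 -0.2005  0.008 ] ang -0.273686903913677
clip (582, 115) [ 0.5827 -0.1774  0.085 ]
clip (662, 140) [ 0.568  -0.2235  0.085 ]
clip (617, 140) [ 0.568  -0.1974  0.085 ]
card [0.5232 0.2185 0.083 ]
card [0.5115 0.2031 0.083 ]
card [0.6251 0.1951 0.083 ]
(215.875, 245.125)
(274.625, 253.375)
```

Rack and clip are both at a yaw of about -0.3. I'll rise first, then cross to the rack and refine from close by with the wrist camera.

{"op": "jog_arm", "data": {
  "motion": [
    [0, 0, -0.05, 0, 0, 0, -1],
    [0, 0, -0.05, 0, 0, 0, -1],
    [-0.045, -0.022, 0, 0, 0, 0, -1],
    [-0.045, -0.022, 0, 0, 0, 0, -1],
    [-0.045, -0.022, 0, 0, 0, 0, -1]
  ]
}}

```text
time_s: 0.6
ee_pos: [0.2875, 0.4113, 0.3053]
eef_rot: [-3.141, -0.0, 2.807]
force: [0.2, -0.1, -0.1]
grip_width: 0.0577
grip_force: 0.0
```

{"op": "jog_arm", "data": {
  "motion": [
    [-0.045, -0.022, 0, 0, 0, 0, -1],
    [-0.045, -0.022, 0, 0, 0, 0, -1],
    [-0.045, -0.022, 0, 0, 0, 0, -1],
    [-0.045, -0.022, 0, 0, 0, 0, -1],
    [-0.02, -0.01, 0, 0, 0, 0, -1]
  ]
}}

```text
time_s: 1.1
ee_pos: [0.445, 0.2516, 0.305]
eef_rot: [-3.141, -0.0, 2.803]
force: [0.2, 1.7, -0.4]
grip_width: 0.017
grip_force: 0.0
```

```bash
python3 - <<'E'
from h import *
o=ctrl.get_obs();print(o["time_s"],o["ee_pos"],o["eef_rot"],o["qpos"])
m=ctrl.camera_model("wrist");c,d=ray(m,(256,192));print(c,d,m["intrinsics"][0])
print("rack in wrist",proj(m,[(.598,.2,.05),(.5,.23,.01),(.64,.19,.07)]).round())
im=snap("wrist","w0");np.save("w0m.npy",m,allow_pickle=True)
cv2.imwrite("pics/w0b.png",cv2.resize(im[:,:,::-1],(800,600),interpolation=cv2.INTER_CUBIC))
E
```

```text
1.1 [0.44498084 0.25163258 0.30502191] [-3.14074527e+00 -2.43218008e-04  2.80307194e+00] [ 4.43229407e-01  1.54834297e-01  1.46923090e+00 -4.30612199e-04
  1.51829707e+00 -7.89023550e-01]
[0.37616772 0.27623453 0.48586934] [ 0.25103262 -0.08586393 -0.96422534] [274.65378295   0.         255.19113569]
rack in wrist [[256. 255.]
 [254. 193.]
 [259. 283.]]
```

View pics/w0b.png

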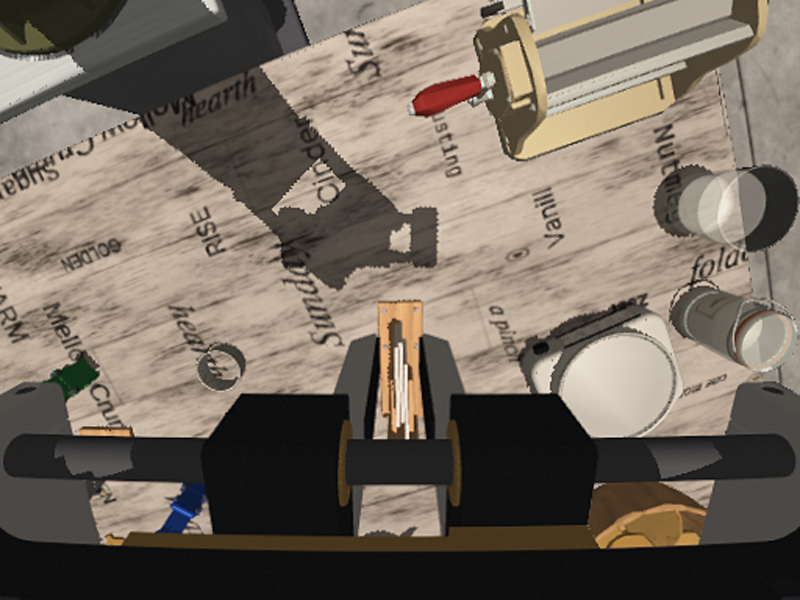

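The wrist view looks between the fingers at the rack, which runs almost straight down the image centre. Base near corners are at about (378,303) and (423,301) in the enlarged picture, and the card ends lie between rows 320 and 345. Next I'll work out the rack frame from these.

```bash
python3 - <<'E'
from h import *
m=np.load("w0m.npy",allow_pickle=True).item()
i=cv2.imread("pics/w0.png");h=cv2.cvtColor(i,cv2.COLOR_BGR2HSV)
W=cv2.inRange(h,(5,100,90),(22,255,255)); C=cv2.inRange(h,(0,0,190),(180,60,255))
E=[]
for r in range(192,232,3):
    a=np.flatnonzero(W[r,235:285])+235; c=np.flatnonzero(C[r,235:285])+235
    if len(a):
        L,R=onz(m,(a[0]-.5,r),.008),onz(m,(a[-1]+.5,r),.008);E.append((L,R)); print(r,a[0],a[-1],L[:2].round(4),R[:2].round(4),np.linalg.norm(L-R).round(4),"card",(c[0],c[-1],onz(m,(c.mean(),r),.083)[:2].round(4)) if len(c) else "")
for j in(0,1):
    P=np.array([e[j][:2] for e in E[1:]]);v=np.polyfit(P[:,0],P[:,1],1);print("edge yaw",np.arctan(v[0]))
cv2.imwrite("pics/w0c.png",cv2.resize(i[185:285,215:315],(600,600),interpolation=cv2.INTER_NEAREST))
E
```

```text
192 266 268 [0.5063 0.2498] [0.5081 0.255 ] 0.0054 card (np.int64(270), np.int64(284), array([0.4917, 0.2705]))
195 242 269 [0.4972 0.2071] [0.514  0.2548] 0.0507 card (np.int64(239), np.int64(284), array([0.4953, 0.2664]))
198 242 269 [0.5025 0.2051] [0.5194 0.253 ] 0.0508 card (np.int64(235), np.int64(284), array([0.4939, 0.2483]))
201 242 269 [0.5078 0.2031] [0.5248 0.2512] 0.051 card (np.int64(235), np.int64(280), array([0.4966, 0.2415]))
204 242 269 [0.5132 0.2012] [0.5302 0.2494] 0.0511 card (np.int64(235), np.int64(277), array([0.5059, 0.253 ]))
207 242 269 [0.5186 0.1992] [0.5357 0.2475] 0.0513 card (np.int64(236), np.int64(284), array([0.5094, 0.2485]))
210 242 269 [0.5241 0.1972] [0.5412 0.2457] 0.0514 card (np.int64(235), np.int64(284), array([0.5132, 0.2446]))
213 242 269 [0.5295 0.1952] [0.5467 0.2438] 0.0516 card (np.int64(235), np.int64(284), array([0.5213, 0.2528]))
216 243 267 [0.5357 0.1949] [0.551  0.2384] 0.0462 card (np.int64(284), np.int64(284), array([0.5322, 0.2686]))
219 243 267 [0.5412 0.1928] [0.5566 0.2365] 0.0463 card 
222 243 264 [0.5468 0.1908] [0.5604 0.2294] 0.0409 card (np.int64(254), np.int64(257), array([0.5268, 0.2234]))
225 243 267 [0.5524 0.1887] [0.5679 0.2327] 0.0466 card (np.int64(253), np.int64(257), array([0.5313, 0.221 ]))
228 243 267 [0.5581 0.1866] [0.5736 0.2308] 0.0468 card (np.int64(253), np.int64(257), array([0.5361, 0.2193]))
231 243 267 [0.5638 0.1846] [0.5794 0.2288] 0.0469 card (np.int64(253), np.int64(257), array([0.5409, 0.2176]))
edge yaw -0.31561291393345553
edge yaw -0.4122260499449021
```

View pics/w0c.png

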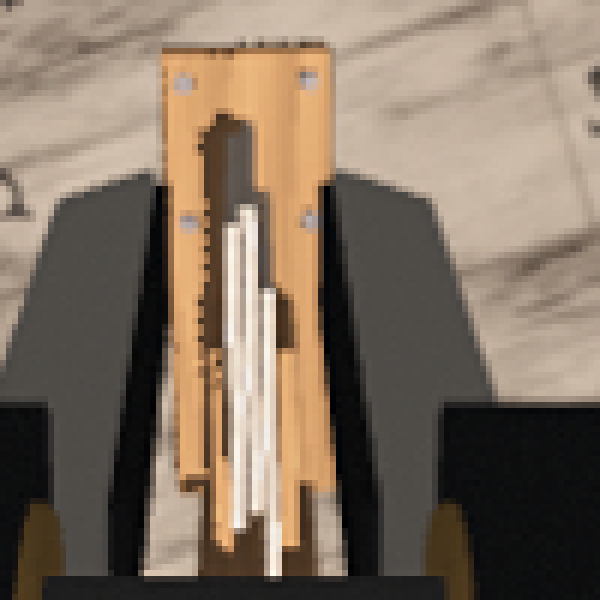

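In the crop (6x), base corners are near (163,47), (328,47), (180,488) and (333,489). The three card near ends are at (230,222), (248,205) and (267,289).

```bash
python3 - <<'E'
from h import *
m=np.load("w0m.npy",allow_pickle=True).item()
g=lambda p,z:onz(m,(215+p[0]/6-.5,185+p[1]/6-.5),z)
a,b,c,d=[g(p,.008) for p in((163,47),(328,47),(180,488),(333,489))]
n=(a+b)/2;f=(c+d)/2;x=(f-n)/np.linalg.norm(f-n);yaw=np.arctan2(x[1],x[0]);y=np.array([-x[1],x[0],0])
print(np.linalg.norm(a-b),np.linalg.norm(c-d),np.linalg.norm(f-n),"yaw",yaw,"side yaws",[np.arctan2(*(q-p)[[1,0]]) for p,q in((a,c),(b,d))])
o=n+x*.1;o2=f-x*.05;print("origin",o.round(4),o2.round(4))
for p in((230,222),(248,205),(267,289)):
    q=g(p,.083)-(o+o2)/2;print("card end rack x,y",(q@x).round(4),(q@y).round(4))
E
```

```text
0.0496446396854993 0.04975012901542002 0.1489955254719007 yaw -0.31522553498627337 side yaws [np.float64(-0.31554500077150965), np.float64(-0.3149068712007423)]
origin [0.5959 0.2015 0.008 ] [0.5949 0.2018 0.008 ]
card end rack x,y -0.0729 -0.0047
card end rack x,y -0.0775 0.0001
card end rack x,y -0.0538 0.0045
```

Rack frame: origin about (0.5965, 0.201), yaw -0.315. Card ends are at -78 to -54 mm, so I'll descend with shut fingers behind them, at x of about -100 mm.

{"op": "jog_arm", "data": {
  "motion": [
    [-0.012, 0, 0.045, 0, 0, -0.023, -1],
    [-0.012, 0, 0.045, 0, 0, 0, -1],
    [-0.012, 0, 0.045, 0, 0, 0, -1],
    [-0.012, 0, 0.045, 0, 0, 0, -1],
    [-0.012, 0, 0.045, 0, 0, 0, -1]
  ]
}}

```text
time_s: 1.65
ee_pos: [0.4999, 0.2359, 0.0786]
eef_rot: [-3.142, -0.0, 2.829]
force: [1.2, -0.2, 0.4]
grip_width: 0.0006
grip_force: 0.0
```

{"op": "jog_arm", "data": {
  "motion": [
    [0, 0, 0.025, 0, 0, 0, -1],
    [0, 0, 0.02, 0, 0, 0, -1],
    [0, 0, 0, 0, 0, 0, -1]
  ]
}}

```text
time_s: 1.95
ee_pos: [0.4983, 0.2354, 0.0327]
eef_rot: [-3.138, -0.004, 2.829]
force: [1.3, 0.7, 0.1]
grip_width: 0.0007
grip_force: 0.0
```

{"op": "jog_arm", "data": {
  "motion": [
    [-0.009, -0.002, 0, 0, 0, 0, -1],
    [-0.009, 0, 0, 0, 0, 0, -1],
    [-0.009, 0, 0, 0, 0, 0, -1],
    [-0.009, 0, 0, 0, 0, 0, -1],
    [-0.005, 0, 0, 0, 0, 0, -1]
  ]
}}

```text
time_s: 2.45
ee_pos: [0.5396, 0.2209, 0.0359]
eef_rot: [3.141, 0.001, 2.828]
force: [-0.9, 1.0, 0.2]
grip_width: 0.0007
grip_force: 0.5
```

{"op": "jog_arm", "data": {
  "motion": [
    [-0.003, 0, 0, 0, 0, 0, -1],
    [-0.003, 0, 0, 0, 0, 0, -1],
    [-0.002, 0, 0, 0, 0, 0, -1],
    [-0.002, 0, 0, 0, 0, 0, -1]
  ]
}}

```text
time_s: 2.85
ee_pos: [0.5437, 0.2195, 0.0354]
eef_rot: [-3.139, -0.01, 2.83]
force: [-47.1, 11.1, 28.2]
grip_width: 0.0006
grip_force: 24.4
```

The cards are hard against the plate and the force is higher than needed. I'll ease off, back away and look.

{"op": "jog_arm", "data": {
  "motion": [
    [0.004, 0, 0, 0, 0, 0, -1],
    [0.003, 0, 0, 0, 0, 0, -1]
  ]
}}

```text
time_s: 3.05
ee_pos: [0.5411, 0.2205, 0.0355]
eef_rot: [-3.142, 0.0, 2.829]
force: [-0.0, -0.5, 0.4]
grip_width: 0.0004
grip_force: 0.0
```

{"op": "jog_arm", "data": {
  "motion": [
    [0, 0, 0, 0, 0, 0, -1],
    [0, 0, 0, 0, 0, 0, -1]
  ]
}}

```text
time_s: 3.25
ee_pos: [0.5415, 0.2202, 0.0355]
eef_rot: [3.142, 0.0, 2.829]
force: [-0.6, 0.4, 0.6]
grip_width: 0.0002
grip_force: 0.0
```

{"op": "jog_arm", "data": {
  "motion": [
    [0.02, 0, 0, 0, 0, 0, -1],
    [0.03, 0, -0.02, 0, 0, 0, -1],
    [0.02, 0, -0.045, 0, 0, 0, 1],
    [0, 0, -0.045, 0, 0, 0, 1],
    [0, 0, -0.045, 0, 0, 0, 1]
  ]
}}

```text
time_s: 3.75
ee_pos: [0.4742, 0.2419, 0.1924]
eef_rot: [3.141, 0.0, 2.829]
force: [0.3, 0.8, -0.2]
grip_width: 0.0213
grip_force: 0.0
```

```bash
python3 - <<'E'
from h import *
m=ctrl.camera_model("wrist");im=snap("wrist","w1")[:,:,::-1];np.save("w1m.npy",m,allow_pickle=True)
q=proj(m,[(.5965,.201,.05)])[0].astype(int);print(q,ctrl.get_obs()["ee_pos"])
x,y=max(0,q[0]-60),min(384-100,max(0,q[1]-60));print(x,y)
A=cv2.resize(im[y:y+100,x:x+120],(720,600),interpolation=cv2.INTER_NEAREST)
cv2.imwrite("pics/w1b.png",A)
snap("side","s1")
E
```

```text
[254 273] [0.47672059 0.24279884 0.20013124]
194 213
```

View pics/w1b.png

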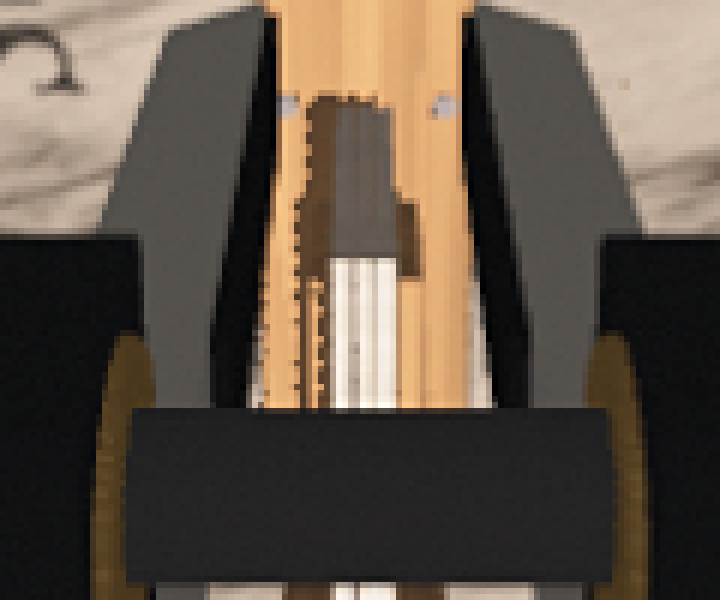

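The three card ends are now level at row 257, columns 330–397, so the pack is square. I'll check its position with the calibration and plan the move to the clip.

```bash
cat >> h.py <<'E'
RO=np.array([.5965,.201]);RY=-.315
def rk(p):
    c,s=np.cos(RY),np.sin(RY);d=np.array(p)[:2]-RO;return np.array([d[0]*c+d[1]*s,-d[0]*s+d[1]*c])
def rel(target,yaw):
    o=ctrl.get_obs();from scipy.spatial.transform import Rotation as R
    r=R.from_euler('xyz',o["eef_rot"]);t=R.from_euler('xyz',[np.pi,0,yaw])
    print("at",o["time_s"],o["ee_pos"].round(4),"delta tool",r.inv().apply(np.array(target)-o["ee_pos"]).round(4),"turn",(r.inv()*t).as_rotvec().round(4))
E
python3 - <<'E'
from h import *
m=np.load("w1m.npy",allow_pickle=True).item()
g=lambda p,z:onz(m,(194+p[0]/6-.5,213+p[1]/6-.5),z)
for p in((330,257),(397,257),(363,257),(363,405)): print("top",rk(g(p,.083)))
for p in((333,105),(393,105)): print("bot",rk(g(p,.008)))
for p in((277,100),(465,100)): print("base edges",rk(g(p,.008)))
rel((.50,-.175,.25),2.826)
E
```

```text
top [-0.04510486 -0.00646024]
top [-0.04512442  0.00661602]
top [-4.51162039e-02 -1.96914752e-05]
top [-1.20568547e-02 -4.46710746e-06]
bot [-0.04485744 -0.00745949]
bot [-0.0448792   0.00687546]
base edges [-0.04611795 -0.02082387]
base edges [-0.04618281  0.02405947]
at 3.85 [0.4768 0.2427 0.1966] delta tool [-0.151  -0.3899 -0.0548] turn [0.0065 0.0075 0.0028]
```

The measurement agrees with the rack frame to within a millimetre, and step 1 is met. Going over to the clip now.

{"op": "jog_arm", "data": {
  "motion": [
    [-0.012, -0.039, -0.0075, 0, 0, 0, 1],
    [-0.012, -0.039, -0.0075, 0, 0, 0, 1],
    [-0.012, -0.039, -0.0075, 0, 0, 0, 1],
    [-0.012, -0.039, -0.0075, 0, 0, 0, 1],
    [-0.012, -0.039, -0.0075, 0, 0, 0, 1]
  ]
}}

```text
time_s: 4.35
ee_pos: [0.4715, 0.0361, 0.2278]
eef_rot: [-3.141, -0.0, 2.829]
force: [0.4, 0.5, -0.1]
grip_width: 0.0688
grip_force: 0.0
```

{"op": "jog_arm", "data": {
  "motion": [
    [-0.012, -0.039, -0.0075, 0, 0, 0, 1],
    [-0.012, -0.039, -0.0075, 0, 0, 0, 1],
    [-0.012, -0.039, -0.0075, 0, 0, 0, 1],
    [-0.012, -0.039, -0.0075, 0, 0, 0, 1],
    [-0.012, -0.039, -0.0075, 0, 0, 0, 1]
  ]
}}

```text
time_s: 4.85
ee_pos: [0.4685, -0.1681, 0.2653]
eef_rot: [-3.142, -0.0, 2.828]
force: [0.1, 0.4, -0.1]
grip_width: 0.0938
grip_force: 0.0
```

```bash
python3 - <<'E'
from h import *
o=ctrl.get_obs();print(o["time_s"],o["ee_pos"],o["eef_rot"])
m=ctrl.camera_model("wrist");im=snap("wrist","w2")[:,:,::-1];np.save("w2m.npy",m,allow_pickle=True)
q=proj(m,[(.575,-.2,.08)])[0].astype(int);print(q)
x,y=max(0,q[0]-75),min(384-112,max(0,q[1]-60));print(x,y)
cv2.imwrite("pics/w2b.png",cv2.resize(im[y:y+112,x:x+150],(750,560),interpolation=cv2.INTER_NEAREST))
E
```

```text
4.85 [ 0.46852988 -0.16810304  0.26526068] [-3.14156847e+00 -2.07556671e-04  2.82833223e+00]
[256 246]
181 186
```

View pics/w2b.png

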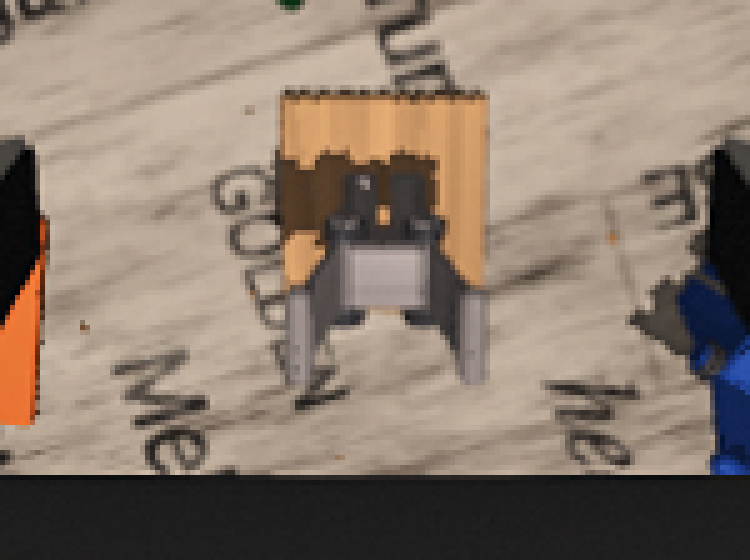

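The clip is centred and square to the gripper. The left bar spans columns 286–313, the right one 460–487, both over rows 288–385. The blue look-alike is at the right edge, about 240 columns away.

```bash
python3 - <<'E'
from h import *
m=np.load("w2m.npy",allow_pickle=True).item()
g=lambda p,z:onz(m,(181+p[0]/5-.5,186+p[1]/5-.5),z)
L=[g((299,r),.103) for r in(288,385)];R=[g((473,r),.103) for r in(288,384)]
print(np.linalg.norm(L[0]-L[1]),np.linalg.norm(R[0]-R[1]),"sep of bar centres",np.linalg.norm(L[0]-R[0]))
c=(L[0]+L[1]+R[0]+R[1])/4;y=L[0]+L[1]-R[0]-R[1];yaw=np.arctan2(-y[0]*-1,y[1]);print("centre",c.round(4),"bar dirs",[np.arctan2(*(b-a)[[1,0]]).round(3) for a,b in(L,R)],"y dir",np.arctan2(y[1],y[0]))
sc=[g(p,.008) for p in((282,95),(488,95))];print("stand near edge",[s.round(4) for s in sc],np.linalg.norm(sc[0]-sc[1]))
v=sc[0]-sc[1];print("edge dir",np.arctan2(v[1],v[0]))
print("core top ctr",g((387,278),.068))
b=[g(p,.05) for p in((660,300),(640,320),(715,400))];print("blue approx",[q.round(3) for q in b])
rel(np.r_[c[:2],.15],2.826)
E
```

```text
0.02966174249297506 0.029357330785652086 sep of bar centres 0.04752211637029045
centre [ 0.5728 -0.1981  0.103 ] bar dirs [np.float64(-0.329), np.float64(-0.294)] y dir -1.8821710601013435
stand near edge [array([ 0.5249, -0.2183,  0.008 ]), array([ 0.5463, -0.1527,  0.008 ])] 0.06901691972835937
edge dir -1.8851635227832453
core top ctr [ 0.57203001 -0.19716735  0.068     ]
blue approx [array([ 0.614, -0.12 ,  0.05 ]), array([ 0.619, -0.128,  0.05 ]), array([ 0.655, -0.112,  0.05 ])]
at 4.9 [ 0.4685 -0.1726  0.2661] delta tool [-0.1069  0.0084  0.1162] turn [-0.0015  0.001  -0.    ]
```

{"op": "jog_arm", "data": {
  "motion": [
    [-0.0215, 0.0017, 0.023, 0, 0, 0, 1],
    [-0.0215, 0.0017, 0.023, 0, 0, 0, 1],
    [-0.0215, 0.0017, 0.023, 0, 0, 0, 1],
    [-0.0215, 0.0017, 0.023, 0, 0, 0, 1],
    [-0.0205, 0.0017, 0.023, 0, 0, 0, 1]
  ]
}}

```text
time_s: 5.4
ee_pos: [0.5735, -0.1912, 0.1486]
eef_rot: [-3.142, -0.001, 2.828]
force: [0.2, -1.1, -0.1]
grip_width: 0.0939
grip_force: 0.0
```

{"op": "jog_arm", "data": {
  "motion": [
    [0, 0, 0, 0, 0, 0, 1]
  ]
}}

```text
time_s: 5.5
ee_pos: [0.5727, -0.1908, 0.1458]
eef_rot: [3.141, -0.006, 2.829]
force: [-1.2, 0.6, 0.2]
grip_width: 0.0941
grip_force: 0.0
```

```bash
python3 - <<'E'
from h import *
rel((.5725,-.198,.083),2.8305)
E
```

```text
at 5.5 [ 0.5727 -0.1908  0.1458] delta tool [-0.0024 -0.007   0.0628] turn [ 0.0004 -0.0059 -0.0019]
```

{"op": "jog_arm", "data": {
  "motion": [
    [-0.002, -0.007, 0, 0, 0, 0, 1],
    [0, 0, 0.02, 0, 0, 0, 1],
    [0, 0, 0.02, 0, 0, 0, 1],
    [0, 0, 0.02, 0, 0, 0, 1],
    [0, 0, 0, 0, 0, 0, 1]
  ]
}}

```text
time_s: 6.0
ee_pos: [0.5713, -0.1983, 0.0894]
eef_rot: [3.142, -0.002, 2.828]
force: [-0.3, 0.7, -0.2]
grip_width: 0.0942
grip_force: 0.0
```

```bash
python3 - <<'E'
from h import *
m=ctrl.camera_model("wrist");print("predicted bars",proj(m,[(.5725+.3*.0,-.198,.1)]).round())
im=snap("wrist","w3")[:,:,::-1]
rel((.5725,-.198,.083),2.8305)
cv2.imwrite("pics/w3b.png",cv2.resize(im[180:330,156:356],(800,600),interpolation=cv2.INTER_NEAREST))
E
```

```text
predicted bars [[256. 231.]]
at 6.05 [ 0.5721 -0.1985  0.091 ] delta tool [-0.0003  0.0006  0.008 ] turn [-0.     -0.0002 -0.0021]
```

View pics/w3b.png

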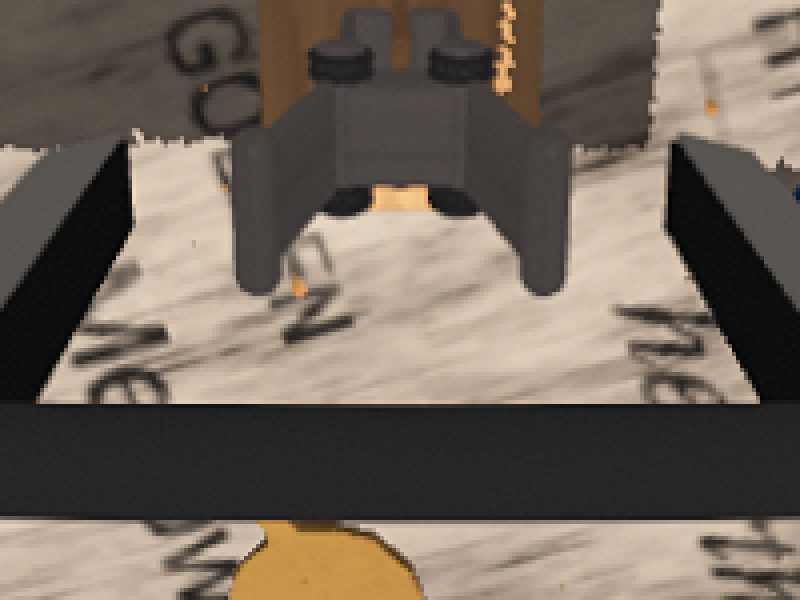

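The bars, at columns 233–278 and 522–570, sit centred between the finger pads at 130 and 668. I'll go 8 mm lower and squeeze.

{"op": "jog_arm", "data": {
  "motion": [
    [0, 0, 0.008, 0, 0, 0, 1],
    [0, 0, 0, 0, 0, 0, -1],
    [0, 0, 0, 0, 0, 0, -1],
    [0, 0, 0, 0, 0, 0, -1],
    [0, 0, 0, 0, 0, 0, -1]
  ],
  "squeeze": 20
}}

```text
time_s: 6.55
ee_pos: [0.5727, -0.1982, 0.0828]
eef_rot: [-3.141, 0.001, 2.829]
force: [-0.0, -0.4, 0.1]
grip_width: 0.0652
grip_force: 0.0
```

{"op": "jog_arm", "data": {
  "motion": [
    [0, 0, 0, 0, 0, 0, -1],
    [0, 0, 0, 0, 0, 0, -1],
    [0, 0, 0, 0, 0, 0, -1],
    [0, 0, 0, 0, 0, 0, -1],
    [0, 0, 0, 0, 0, 0, -1]
  ]
}}

```text
time_s: 7.05
ee_pos: [0.5735, -0.1985, 0.0842]
eef_rot: [-3.141, 0.003, 2.829]
force: [-0.5, -0.0, 12.1]
grip_width: 0.0266
grip_force: 20.0
```

{"op": "jog_arm", "data": {
  "motion": [
    [0, 0, -0.01, 0, 0, 0, -1],
    [0, 0, -0.015, 0, 0, 0, -1],
    [0, 0, -0.02, 0, 0, 0, -1],
    [0, 0, -0.02, 0, 0, 0, -1],
    [0, 0, -0.02, 0, 0, 0, -1]
  ]
}}

```text
time_s: 7.55
ee_pos: [0.5725, -0.1981, 0.1692]
eef_rot: [-3.142, 0.0, 2.829]
force: [0.0, -0.2, -1.8]
grip_width: 0.0268
grip_force: 20.0
```

{"op": "jog_arm", "data": {
  "motion": [
    [0, 0, -0.02, 0, 0, 0, -1],
    [0, 0, -0.02, 0, 0, 0, -1],
    [0, 0, -0.01, 0, 0, 0, -1],
    [0, 0, 0, 0, 0, 0, -1]
  ]
}}

```text
time_s: 7.95
ee_pos: [0.5729, -0.1982, 0.2191]
eef_rot: [-3.141, 0.002, 2.829]
force: [-0.2, 0.7, -0.7]
grip_width: 0.027
grip_force: 20.0
```

```bash
python3 - <<'E'
from h import *
m=ctrl.camera_model("wrist")
a=snap("wrist","w4")[:,:,::-1][180:330,156:356]; b=snap("side","s4")[:,:,::-1]
ms=ctrl.camera_model("side");q=proj(ms,[(.5725,-.198,.16)])[0].astype(int);print(q)
b=b[q[1]-60:q[1]+60,q[0]-80:q[0]+80]
cv2.imwrite("pics/w4b.png",np.hstack([cv2.resize(a,(400,300)),cv2.resize(b,(400,300),interpolation=cv2.INTER_CUBIC)]))
o=ctrl.get_obs();print(o["grip_width"],o["grip_force"],o["force"])
rel((.5965,.201,.20),2.8266)
E
```

```text
[254 152]
0.026997129764003914 19.99859780073166 [-0.68029768 -0.16823477 -2.40502072]
at 8.05 [ 0.5723 -0.198   0.2168] delta tool [0.0997 0.3871 0.0169] turn [ 0.0001 -0.0009  0.0022]
```

View pics/w4b.png

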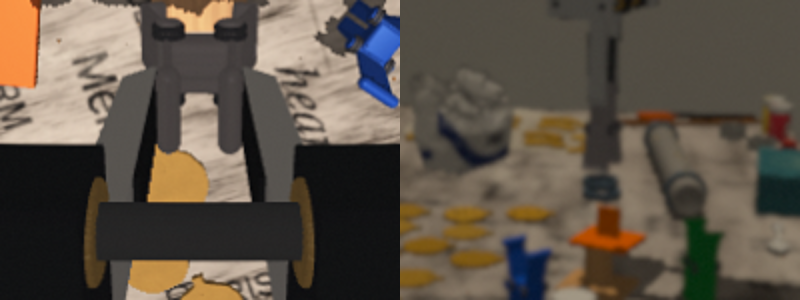

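The clip hangs level between the fingers with jaws wide open, and the stand is empty. Carrying it over the pack now.

{"op": "jog_arm", "data": {
  "motion": [
    [0.005, 0.02, 0, 0, 0, 0, -1],
    [0.01, 0.038, 0, 0, 0, 0, -1],
    [0.01, 0.039, 0, 0, 0, 0, -1],
    [0.01, 0.039, 0, 0, 0, 0, -1],
    [0.01, 0.039, 0, 0, 0, 0, -1]
  ]
}}

```text
time_s: 8.55
ee_pos: [0.5831, -0.0162, 0.2162]
eef_rot: [-3.141, -0.002, 2.829]
force: [1.4, -0.1, -0.5]
grip_width: 0.0267
grip_force: 20.0
```

{"op": "jog_arm", "data": {
  "motion": [
    [0.01, 0.039, 0, 0, 0, 0, -1],
    [0.01, 0.039, 0, 0, 0, 0, -1],
    [0.01, 0.039, 0, 0, 0, 0, -1],
    [0.01, 0.039, 0, 0, 0, 0, -1],
    [0.008, 0.03, 0, 0, 0, 0, -1]
  ]
}}

```text
time_s: 9.05
ee_pos: [0.5945, 0.1762, 0.2161]
eef_rot: [-3.141, -0.002, 2.83]
force: [-0.5, -0.3, -0.9]
grip_width: 0.0267
grip_force: 20.0
```

{"op": "jog_arm", "data": {
  "motion": [
    [0.006, 0.025, 0, 0, 0, 0, -1],
    [0, 0, 0, 0, 0, 0, -1],
    [0, 0, 0, 0, 0, 0, -1]
  ]
}}

```text
time_s: 9.35
ee_pos: [0.5967, 0.1996, 0.2162]
eef_rot: [-3.14, -0.002, 2.83]
force: [0.1, 0.2, -0.1]
grip_width: 0.0267
grip_force: 20.0
```

```bash
python3 - <<'E'
from h import *
rel((.5965,.201,.165),2.8266);print(ctrl.get_obs()["grip_width"])
m=ctrl.camera_model("wrist");np.save("w5m.npy",m,allow_pickle=True)
im=snap("wrist","w5")[:,:,::-1]
q=proj(m,[(.5965,.201,.083),(.5537,.215,.083)]).round();print(q)
cv2.imwrite("pics/w5b.png",cv2.resize(im[150:300,156:356],(800,600),interpolation=cv2.INTER_NEAREST))
E
```

```text
at 9.35 [0.5967 0.1996 0.2162] delta tool [0.0006 0.0013 0.0512] turn [-0.0012 -0.0015  0.003 ]
0.02673804981887293
[[256. 181.]
 [256. 142.]]
```

View pics/w5b.png

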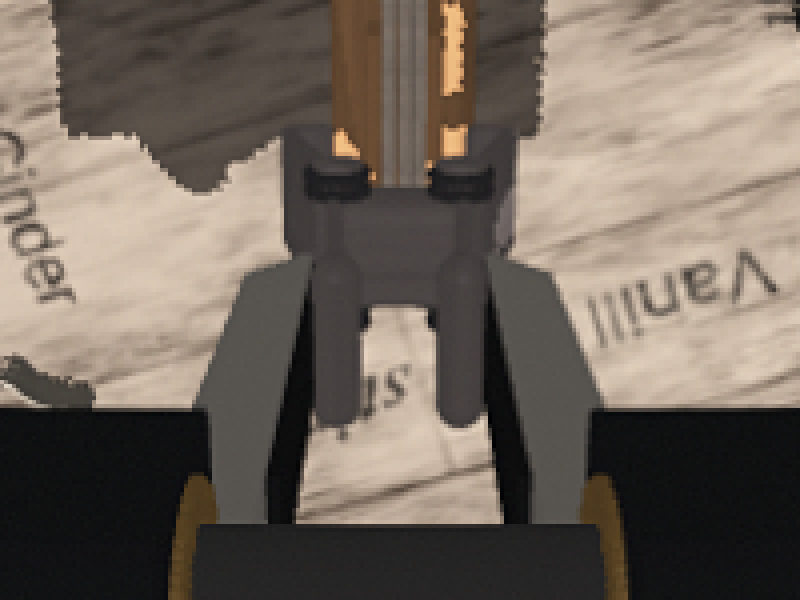

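The clip is centred at column 400 and the pack at 405, so it needs about 2 mm of shift. Then I'll descend.

{"op": "jog_arm", "data": {
  "motion": [
    [0, 0.002, 0.01, 0, 0, 0.003, -1],
    [0, 0, 0.02, 0, 0, 0, -1],
    [0, 0, 0.015, 0, 0, 0, -1],
    [0, 0, 0.01, 0, 0, 0, -1],
    [0, 0, 0, 0, 0, 0, -1]
  ]
}}

```text
time_s: 9.9
ee_pos: [0.5972, 0.201, 0.1607]
eef_rot: [-3.14, -0.002, 2.825]
force: [0.7, -0.0, -1.3]
grip_width: 0.0267
grip_force: 20.0
```

{"op": "jog_arm", "data": {
  "motion": [
    [0, 0, 0.008, 0, 0, 0, -1],
    [0, 0, 0.008, 0, 0, 0, -1],
    [0, 0, 0.006, 0, 0, 0, -1],
    [0, 0, 0.003, 0, 0, 0, -1],
    [0, 0, 0, 0, 0, 0, -1]
  ]
}}

```text
time_s: 10.4
ee_pos: [0.5976, 0.2015, 0.137]
eef_rot: [-3.141, -0.001, 2.826]
force: [-0.3, 0.4, -0.6]
grip_width: 0.0272
grip_force: 20.0
```

```bash
python3 - <<'E'
from h import *
rel((.597,.202,.135),2.8266);o=ctrl.get_obs();print(o["grip_width"],o["force"],o["moment"])
b=snap("side","s6")[:,:,::-1];a=snap("wrist","w6")[:,:,::-1]
ms=ctrl.camera_model("side")
c,s=np.cos(RY),np.sin(RY)
W=lambda x,y,z:(RO[0]+c*x-s*y,RO[1]+s*x+c*y,z)
q=proj(ms,[W(0,.02,z) for z in(.05,.063,.075)]+[W(0,0.006,.083)]);print(((q-np.array([200,210]))*6).round())
cv2.imwrite("pics/s6b.png",np.hstack([cv2.resize(b[210:300,200:300],(500,450),interpolation=cv2.INTER_CUBIC),cv2.resize(a[130:250,216:296],(300,450),interpolation=cv2.INTER_CUBIC)]))
print(((q-np.array([200,210]))*5).round())
E
```

```text
at 10.4 [0.5976 0.2015 0.137 ] delta tool [0.0007 0.0003 0.002 ] turn [-0.0004 -0.0006 -0.0008]
0.027210647877280225 [-0.34659109  0.35981013 -0.64127107] [-0.00223987 -0.0104996   0.00952435]
[[177. 343.]
 [177. 306.]
 [177. 271.]
 [195. 228.]]
[[147. 286.]
 [147. 255.]
 [147. 226.]
 [162. 190.]]
```

View pics/s6b.png

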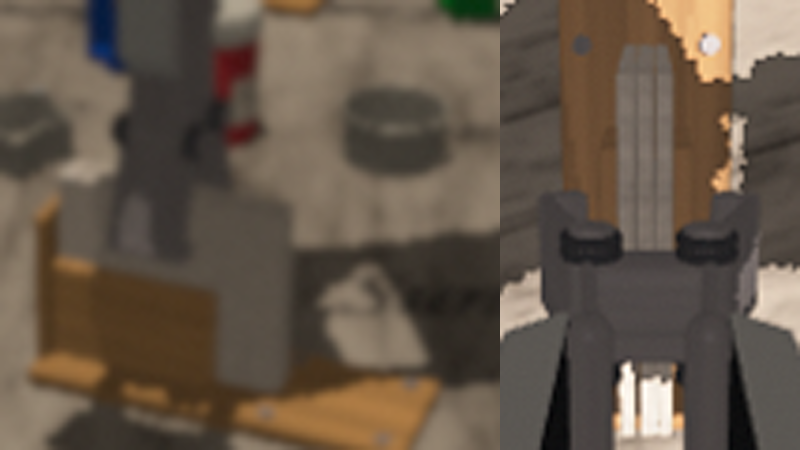

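The side view shows the near jaw's lower edge at about row 254, which is z ≈ 0.063 m. In the wrist view the pack (columns 617–672) is centred under the clip (centre 648) and clear of both jaws. Handing in.

```bash
python3 -c "
from station import ctrl
print(ctrl.hand_in())"
```

```text
the job is handed in; nothing more can be done
None
```

I squared the pack against the end plate and handed in with the clip held wide open over its middle: lips about 63 mm above the table, no contact seen in the last pictures or force reading. The cutters and shaker were left alone, and the hand-in gave no verdict.

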